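# Raise the ladder prop two rungs onto its gravity pawl

### The arm

A 7-joint arm with a two-finger parallel gripper is mounted at the origin on a cart in front of the work surface, level with it; the furniture and walls round the work are solid. World frame = base frame: x ahead of the robot, y to its left, z up, the work surface at z = 0. Lengths are in m, angles in rad, forces in N, time in s.
With the tool pointing down it reaches from about 0.4 to 0.85 m from the base axis. Payload 10.4 kg.
Tool frame: the origin (TCP) lies between the finger pads; the fingertips stand 22 mm ahead of it and the grasp point (between the pads) lies 3 mm ahead of it; z points along the fingers, y is the line along which they close (so a half turn about z gives the same grasp; the last joint's range is limited). The gripper opens to 85 mm and grips with 20 to 120 N. Pads are 22 mm wide; open, the fingers measure 114 mm over their backs; the gripper's body (76 mm by 85 mm) begins 54 mm behind the grasp point. The pads swing forward as they close: fully open they stand 13 mm farther back than shut.
Start: joints at [-1.366, 0.332, -0.065, 1.46, 0.022, 1.35, -0.088], TCP at [0.141, 0.609, 0.253] pointing down, gripper open.
Joint ranges: [-2.6, 2.6], [-0.5, 2.12], [-1.47, 1.34], [0.16, 2.42], [-1.27, 4.41], [0.06, 2.06], [-2.6, 2.6]. Speed limits (rad/s): [2.22, 2.22, 2.79, 2.79, 3.14, 3.14, 3.14].

### API

Orientations are given as a unit quaternion [x, y, z, w].
In Python, from workcell import manip, camera, ticket, boxes_of, outline_of gives the robot as it stands.
- The arm moves only by the tool carry_out, never from a script. Its argument "deltas" is a list of rows, each a list of 5 numbers: the shift along the tool's x, y, z as a fraction of full scale, then the turn about the tool's z as a fraction of full scale, then the opening, from -1 (shut) to 1 (fully open), so that 0 is half open. In form: [[tx, ty, tz, spin, gripper], ...]. A call has 1 to 20 rows; each row is the pose to reach, as a shift and turn from the pose commanded when the call began, along the tool's axes at that moment; what a row does not reach only later rows make up. Full scale, the value 1, is 150 mm for a shift and 30 degrees for a turn. A row lasts 1/8 s, in which the tool goes at most 62.5 mm and 10.7 degrees, less where a joint would pass 70% of its speed; a pose out of reach is approached as far as the arm can. A call with a number of a shift or a turn outside -1 to 1 is refused whole. A call with a gripper value outside its range is refused whole. The fingers move at their own pace and stop on an object; "force" is the grip in N (left out, the last holds). Time passes only in rows, so rows that repeat a pose let the fingers close. It gives the time, the measured TCP pose, the force, the opening and the grip force at its end, in the units of the state.
- manip.get_obs(): the state, without advancing time (a new reading comes with each control period).
- camera(name): name is "scene" or "top" or "wrist"; returns a dict with "img" (384x512x3 uint8, red, green, blue), "depth" (384x512 float32, m along the optical axis (not along the pixel's ray), 0 where there is no reading), "vertical_fov" (degrees; the focal length in pixels is half the picture's height over the tangent of half this angle, whatever the lens; pixels are square), "cx", "cy" (the principal point, pixels), "k1" (the pictures are not rectified: a ray, as slopes to the right and down, at radius r is drawn at 1 + k1 r^2 times it, then the intrinsics apply), "R" (3x3) and "t" (3): a world point X has camera coordinates R X + t. Camera axes: x right, y down, z forward; pixel columns grow to the right and rows downward; lengths in m; the calibration is good to about 2 mm. A picture is of the moment at which its call begins.
- ticket.hand_in(): hands the job in; it is judged then, once.
Trained networks look in a picture, given as the dict that the camera call returned (one of the last four; its "shot" number tells which), for a name from the list of things; names that differ only in an ending like _2 or _b are one class to them, and where a whole thing is asked for, a point or a joint stands for the part that bears it (a point fixed in the world has none). Each returns a list of dicts, best first, with "conf" (0 to 1); they miss things now and then, are a little off and sometimes report something else, mostly with a low value. They report only what shows in the picture. A call takes as long as a camera call. They do not tell look-alikes from the thing itself.
- boxes_of(query, picture): "position" ([x, y, z] in m, in world coordinates, good to about 4 mm: the middle of the surface that is visible of it).
- outline_of(query, picture): "region" (384x512 bool, what is visible of it).
The state is a dict: "clock": time; "joint_pos": joint angles; "joint_velocities": joint speeds; "tau": joint torques, N m; "position": TCP position; "ee_rot": TCP orientation; "ft_force": force on the tool from outside, world axes, zero at the start; "torque": the same for the moment, N m; "grip_width": opening from 0.0 (shut) to 1.0 (fully open); "grasp_force": force on a finger pad.
Only numpy, scipy, OpenCV 4.12 (cv2) and the standard library are available. Lean on these libraries where they do the work, as an engineer would, in place of code of your own. Each camera call takes 0.05 s, during which the arm holds its last target. There are 200 camera calls.

### The job

The small ladder prop on the bench is fully down. Take the black head of its sliding ladder section and raise it until the gravity pawl has clicked in under the second rung from the bottom (two rungs past the pawl, not three), then lower it gently until you feel that rung sit on the pawl, and only then let go: do not press it hard on the pawl or let it drop, even by a few millimetres, and leave the bearing, the bolt and the steel block beside it where they are.

Things in the scene. Friction and masses are not known exactly. Their poses are not given: they have to be found in the camera images.
- stand: Fixed outer frame of the prop: base plate 116 x 104 x 12 mm and two upright aluminium U-channels, 73 mm wide over both, 150 mm high, open between. Origin: centre of the underside, on the bench; z up; -x is the side with the pawl, roughly toward the robot; y runs along the rungs.
- head (a point): Centre of the black head block on the loose ladder section; block 32 mm along the stand's x, 60 along its y, 40 high (pad on top 2 mm more), clear all round; grip across the 32 mm. Axes as the stand's. The section, 0.4 to 0.65 kg, slides up and down with 2 mm play. Fully down this point is 192 mm above the bench; with the second rung from the bottom on the pawl it is 249 to 270 mm.
- rung_2 (a point): Middle of the second rung from the bottom of the ladder section, the one to be seated; 118 mm below the head's centre. Four round rungs, 8 mm thick, 40 mm apart, at 38, 78, 118, 158 mm below the head's centre; fully down, the lower three are below the pawl. The stiles' feet are 180 mm below the head's centre.
- pawl_slot (a point): Nominal place of the pawl's level finger in the stand, 134 mm above the bench. The true pawl is up to 10 mm higher or lower (its bracket is clamped in a slot, not measured), so the seat must be felt: a seated rung's middle is 7.5 mm above the true pawl. A rung has passed once its middle is 24 mm above the true pawl, so with rung_2 about 40 mm above this point just two rungs have passed for sure.
- pawl (a joint): Angle (rad) of the gravity pawl, a steel finger 40 mm long, 24 mm wide, hinged on the stand's -x side; 0 = level on its stop, pointing in between the stiles. A rung coming up swings it up (about 0.7), then it falls back by its own weight within half a second. No rung can pass it downward. The stop is stiff (20 N in half a mm): lower at 10 mm/s or less, stop at some 4 N, never press over 20 N.
- bearing: Bystander: ball bearing 52 mm across, 15 mm high, lying flat to the right of the stand (its -y side). Origin at the centre of its underside.
- bolt1: Bystander: hex bolt 50 mm tall standing on its head to the left of the stand (its +y side). Origin at the centre of its underside.
- steel_block: Bystander: ground steel block 40 x 60 x 39 mm with a hole in the top, farther to the right. Origin at the centre of its underside.
Things that resemble listed ones, but are neither listed nor needed, are in the scene too. There is more than one size of the part that bears head; the job needs the smaller.

How it is judged:
On the way, in this order (a step that is already met when the one before it is completed fails the run):
1. the section is raised so that the second rung from the bottom passes the pawl (head at least 262 mm above the bench) (z of head in the frame of stand above 0.262 m), for 0.1 s.
2. still held, the section is lowered until the rung rests on the level pawl (z of head in the frame of stand between 0.247 and 0.272 m and value of joint pawl below 0.15 rad and contact force between section and stand above 2 N and contact force between the fingers and section above 2 N and linear speed of section below 0.02 m/s), for 0.1 s.
At the end, for the whole second after the job is handed in: The second rung from the bottom rests on the level pawl (pawl below 0.15 rad), so the head's centre is 259.5 mm (within 12.5 mm, which covers the pawl's unknown height) above the bench; the section is upright within 0.1 rad, still and released (z of head in the frame of stand between 0.247 and 0.272 m and value of joint pawl below 0.15 rad and linear speed of section below 0.01 m/s and angle between head's own z axis and vertical below 0.1 rad and contact force between the fingers and section below 0.1 N); the robot touches nothing.
It fails at once if once raised, the section is pressed on the pawl or channels with more than 25 N (contact force between section and stand above 25 N and z of head in the frame of stand above 0.215 m).
It fails at once if the section drops: moves faster than 0.1 m/s with no finger on it (linear speed of section above 0.1 m/s and contact force between the fingers and section below 0.1 N).
It fails at once if a bystander (bearing, bolt or steel block) is moved more than 15 mm (distance of any of bearing, bolt1, steel_block from where it was at the start of the episode above 0.015 m).
It also fails if it takes over 38 s, if anything falls off the work surface, if the arm or the gripper's body presses on something with over 40 N, if the wrist force passes 120 N, or if a joint passes its speed limit or range.

## Working session

There is one attempt and no reset: what is moved stays moved. The work goes in short steps, Python scripts to look and compute and a tool call to move; the robot and the scene stay as the last step left them, time stands still between calls to the robot, and variables do not carry over. Pictures are saved under pics/ and viewed, at most 10 in all, crops included, and the job is handed in when it is done.

Besides the shell and the picture viewer there is one more tool, called after ">>>" by a JSON object that holds its "fn" and its "kwargs", one argument or row to a line. carry_out: Moves the arm, as the interface text tells. Its arguments: {"type":"object","properties":{"deltas":{"type":"array","items":{"type":"array","items":{"type":"number"}}},"force":{"type":"number"}},"required":["deltas"]}

```bash
mkdir -p pics
cat > h.py <<'E'
import numpy as np, cv2
from workcell import manip, camera, ticket, boxes_of, outline_of
def cloud(c):
    h,w=c["depth"].shape; f=h/2/np.tan(np.radians(c["vertical_fov"])/2)
    K=np.array([[f,0,c["cx"]],[0,f,c["cy"]],[0,0,1.]])
    u,v=np.meshgrid(np.arange(w),np.arange(h))
    p=cv2.undistortPoints(np.stack([u,v],-1).reshape(-1,1,2).astype(np.float64),K,np.array([c["k1"],0,0,0.])).reshape(h,w,2)
    z=c["depth"]; X=np.dstack([p[...,0]*z,p[...,1]*z,z])
    P=(X-np.array(c["t"]))@np.array(c["R"]); P[z==0]=np.nan
    return P
def save(n,im): cv2.imwrite("pics/"+n,im[...,::-1])
E
python3 - <<'E'
from h import *
o=manip.get_obs(); print({k:np.round(v,3).tolist() for k,v in o.items()})
ims=[]
for n in ["scene","top"]:
    c=camera(n); ims.append(c["img"]); P=cloud(c); np.savez(n+".npz",img=c["img"],P=P)
    for q in ["stand","head","bearing","bolt1","steel_block"]:
        for b in boxes_of(q,c): print(n,q,round(b["conf"],2),np.round(b["position"],3))
        for b in outline_of(q,c):
            m=b["region"]; v,u=np.where(m); print("   reg",round(b["conf"],2),u.min(),u.max(),v.min(),v.max())
save("scene.png",cv2.resize(ims[0],(800,600)));save("top.png",cv2.resize(ims[1],(800,600)))
E
```

```text
{'clock': 0.0, 'joint_pos': [-1.366, 0.333, -0.065, 1.461, 0.022, 1.35, -0.089], 'joint_velocities': [-0.001, 0.001, -0.0, -0.001, -0.0, 0.001, 0.002], 'tau': [-0.0, -62.544, 0.049, -39.161, 0.016, 0.01, -0.0], 'position': [0.141, 0.609, 0.252], 'ee_rot': [0.114, 0.994, -0.001, -0.0], 'ft_force': [-0.368, -0.029, -0.183], 'torque': [-0.049, -0.023, -0.022], 'grasp_force': 0.0, 'grip_width': 0.995}
scene stand 0.6 [0.427 0.036 0.012]
   reg 0.88 205 248 172 219
scene head 0.71 [ 0.311 -0.129  0.207]
scene head 0.67 [0.441 0.026 0.207]
   reg 0.76 214 232 150 201
   reg 0.61 215 239 161 248
scene bearing 0.53 [ 0.428 -0.108  0.011]
   reg 0.75 248 262 216 228
scene steel_block 0.67 [ 0.507 -0.413  0.041]
   reg 0.72 340 362 233 254
top stand 0.94 [0.422 0.017 0.01 ]
   reg 0.82 180 220 184 226
top head 0.88 [0.447 0.029 0.214]
top head 0.7 [ 0.328 -0.107  0.273]
   reg 0.93 179 206 181 199
top bearing 0.59 [ 0.44  -0.105  0.017]
   reg 0.74 181 221 183 225
   reg 0.6 241 257 192 209
   reg 0.38 154 163 201 210
top steel_block 0.95 [ 0.516 -0.403  0.038]
top steel_block 0.17 [0.422 0.031 0.138]
   reg 0.87 339 365 143 166
```

View pics/scene.png

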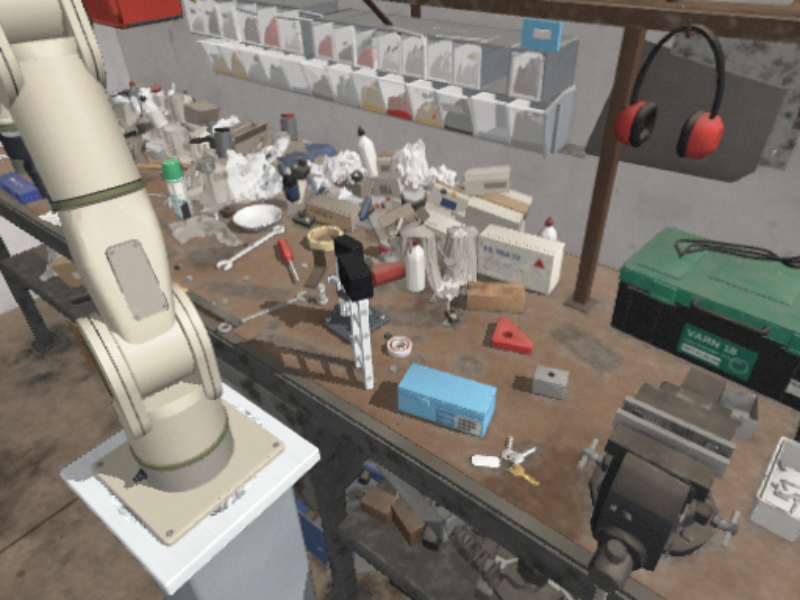

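View pics/top.png

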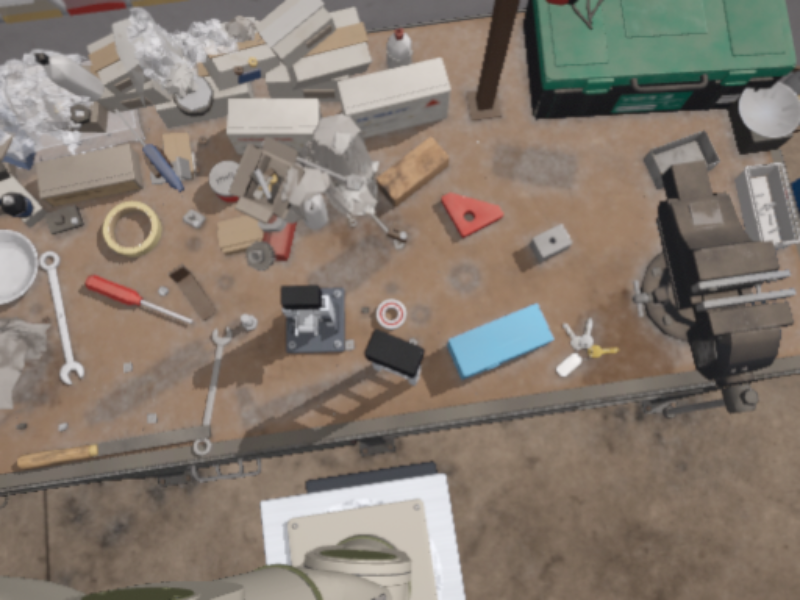

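In the top view the two candidates are the black head in the stand at (303,297) and the black head of a free-standing taller ladder at (395,353), whose top is at z≈0.273. The one in the stand fits: its top at 0.214 equals 192+22 mm, and it sits between the channels. I'll confirm with a crop and measure it.

Run:
```python
from h import *
for n in ["top","scene"]:
    d=np.load(n+".npz");P=d["P"];img=d["img"]
    near=np.hypot(P[...,0]-.44,P[...,1]-.027)<.08
    for lo,hi,nm in [(.204,.224,"headtop"),(.14,.16,"chan"),(.006,.02,"base")]:
        m=near&(P[...,2]>lo)&(P[...,2]<hi)
        if nm!="base": m&=(img.max(-1)<70) if nm=="headtop" else (img.max(-1)>0)
        if m.sum()<5: print(n,nm,m.sum());continue
        q=P[m]; r=cv2.minAreaRect(q[:,:2].astype(np.float32)*1000)
        print(n,nm,m.sum(),np.round(r[0]),np.round(r[1]),round(r[2],1),"z",np.round(np.median(q[:,2]),4))
d=np.load("top.npz");save("crop.png",cv2.resize(d["img"][160:260,150:300],(750,500),interpolation=cv2.INTER_CUBIC))
```

```text
top headtop 296 [442.  26.] [57. 29.] 83.6 z 0.2127
top chan 82 [424.  26.] [46. 75.] 6.4 z 0.1444
top base 719 [442.  13.] [130. 116.] 83.5 z 0.0111
scene headtop 128 [443.  24.] [59. 32.] 82.5 z 0.2119
scene chan 8 [419.  45.] [55. 12.] 50.1 z 0.1426
scene base 329 [445.  24.] [105. 118.] 82.3 z 0.0107
```

View pics/crop.png

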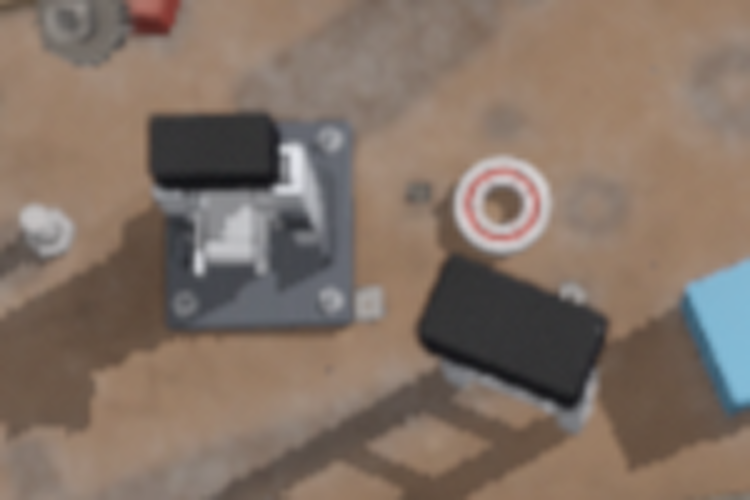

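The crop confirms it: the left head (≈(212,152)) sits in the dark base plate's channels. The right one (≈(513,325)) is larger and free-standing. The target head is at (0.4425, 0.025), with yaw about -7°.

>>> {"fn": "carry_out", "kwargs": {
  "deltas": [
    [-0.2, -0.24, -0.1, 0.3, 1],
    [-0.5, -0.6, -0.2, 0.6, 1],
    [-0.85, -1, -0.3, 1, 1],
    [-0.85, -1, -0.3, 1, 1]
  ],
  "force": 40
}}

```text
clock: 1.6
position: [0.2335, 0.4314, 0.2995]
ee_rot: [0.37, 0.929, 0.001, 0.0]
ft_force: [1.1, 1.5, -0.3]
grip_width: 1.001
grasp_force: 0.0
```

>>> {"fn": "carry_out", "kwargs": {
  "deltas": [
    [-0.35, -0.12, 0, 0.35, 1],
    [-0.7, -0.24, 0, 0.7, 1],
    [-0.98, -0.34, 0, 1, 1],
    [-0.98, -0.34, 0, 1, 1]
  ]
}}

```text
clock: 2.1
position: [0.3058, 0.2938, 0.2988]
ee_rot: [0.598, 0.801, 0.001, -0.0]
ft_force: [0.0, 0.7, 0.5]
grip_width: 1.003
grasp_force: 0.0
```

>>> {"fn": "carry_out", "kwargs": {
  "deltas": [
    [-0.35, 0.06, 0, 0.3, 1],
    [-0.7, 0.12, 0, 0.6, 1],
    [-0.98, 0.18, 0, 0.78, 1],
    [-0.98, 0.18, 0, 0.78, 1]
  ]
}}

```text
clock: 2.6
position: [0.3738, 0.1619, 0.2986]
ee_rot: [0.747, 0.665, 0.0, -0.0]
ft_force: [-0.2, -0.1, -0.3]
grip_width: 0.999
grasp_force: 0.0
```

>>> {"fn": "carry_out", "kwargs": {
  "deltas": [
    [-0.3, 0.2, 0, 0, 1],
    [-0.6, 0.4, 0, 0, 1],
    [-0.85, 0.56, 0, 0, 1],
    [-0.85, 0.56, 0, 0, 1],
    [-0.85, 0.56, 0, 0, 1]
  ]
}}

```text
clock: 3.22
position: [0.4417, 0.0292, 0.2982]
ee_rot: [0.745, 0.667, -0.0, -0.0]
ft_force: [-0.6, 0.5, -0.2]
grip_width: 1.001
grasp_force: 0.0
```

Run:
```python
from h import *
o=manip.get_obs(); print({k:np.round(o[k],3).tolist() for k in ["clock","joint_pos","position","ee_rot","ft_force"]})
c=camera("wrist");P=cloud(c);save("w.png",c["img"])
near=np.hypot(P[...,0]-.4425,P[...,1]-.025)<.06
m=near&(P[...,2]>.2)&(P[...,2]<.224)
q=P[m];r=cv2.minAreaRect(q[:,:2].astype(np.float32)*1000);print(m.sum(),r,np.median(q[:,2]))
for b in boxes_of("head",c): print(b)
```

```text
{'clock': 3.225, 'joint_pos': [-0.807, -0.156, 0.581, 1.866, 0.086, 1.407, -0.356], 'position': [0.442, 0.029, 0.298], 'ee_rot': [0.745, 0.667, -0.0, -0.0], 'ft_force': [-0.629, 0.544, -0.175]}
3780 ((444.70343017578125, 27.55748748779297), (58.50174331665039, 32.12133026123047), 83.13475799560547) 0.2129319011394628
{'position': [0.4459, 0.0329, 0.2167], 'conf': 0.93}
{'position': [0.3461, -0.07, 0.1401], 'conf': 0.82}
```

View pics/w.png

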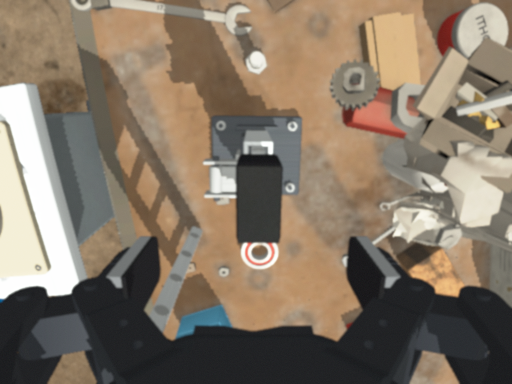

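The wrist picture shows the head's top at (259,198), aligned with the fingers, with the bearing behind it at (260,253) and clear. The measured centre is (0.444, 0.027). I'll go down and grip.

>>> {"fn": "carry_out", "kwargs": {
  "deltas": [
    [-0.01, 0.015, 0.2, 0, 1],
    [-0.01, 0.015, 0.4, 0, 1],
    [-0.01, 0.015, 0.55, 0, 1],
    [-0.01, 0.015, 0.63, 0, 1],
    [-0.01, 0.015, 0.67, 0, 1],
    [-0.01, 0.015, 0.67, 0, 1]
  ]
}}

```text
clock: 4.08
position: [0.4441, 0.026, 0.198]
ee_rot: [0.746, 0.666, 0.0, 0.0]
ft_force: [-0.0, -0.7, 0.3]
grip_width: 0.995
grasp_force: 0.0
```

>>> {"fn": "carry_out", "kwargs": {
  "deltas": [
    [0, 0, 0, 0, 0],
    [0, 0, 0, 0, -0.3],
    [0, 0, 0, 0, -0.5],
    [0, 0, 0, 0, -0.7],
    [0, 0, 0, 0, -0.7],
    [0, 0, 0, 0, -0.7],
    [0, 0, 0, 0, -0.7]
  ]
}}

```text
clock: 4.95
position: [0.4443, 0.0258, 0.1982]
ee_rot: [0.746, 0.666, 0.0, 0.0]
ft_force: [0.2, -1.0, 5.8]
grip_width: 0.371
grasp_force: 40.8
```

>>> {"fn": "carry_out", "kwargs": {
  "deltas": [
    [0, 0, -0.02, 0, -0.7],
    [0, 0, -0.05, 0, -0.7],
    [0, 0, -0.08, 0, -0.7],
    [0, 0, -0.12, 0, -0.7],
    [0, 0, -0.16, 0, -0.7],
    [0, 0, -0.2, 0, -0.7],
    [0, 0, -0.24, 0, -0.7],
    [0, 0, -0.28, 0, -0.7],
    [0, 0, -0.32, 0, -0.7],
    [0, 0, -0.36, 0, -0.7],
    [0, 0, -0.4, 0, -0.7],
    [0, 0, -0.44, 0, -0.7],
    [0, 0, -0.48, 0, -0.7],
    [0, 0, -0.52, 0, -0.7],
    [0, 0, -0.56, 0, -0.7],
    [0, 0, -0.6, 0, -0.7],
    [0, 0, -0.63, 0, -0.7],
    [0, 0, -0.65, 0, -0.7],
    [0, 0, -0.65, 0, -0.7],
    [0, 0, -0.65, 0, -0.7]
  ]
}}

```text
clock: 7.45
position: [0.4439, 0.0257, 0.2951]
ee_rot: [0.746, 0.666, -0.0, -0.0]
ft_force: [0.4, -0.1, -4.7]
grip_width: 0.368
grasp_force: 40.0
```

Run:
```python
from h import *
o=manip.get_obs(); print({k:np.round(o[k],4).tolist() for k in ["clock","position","ft_force","torque","grasp_force","grip_width"]})
c=camera("top");P=cloud(c);save("t2.png",cv2.resize(c["img"][140:260,140:300],(800,600)))
o=manip.get_obs(); print(np.round(o["ft_force"],2))
for n in ["scene"]:
    c=camera(n);save("s2.png",cv2.resize(c["img"][120:240,170:290],(600,600),interpolation=cv2.INTER_CUBIC))
    for b in boxes_of("head",c): print(b)
o=manip.get_obs(); print(np.round(o["ft_force"],2))
```

```text
{'clock': 7.45, 'position': [0.4439, 0.0257, 0.2951], 'ft_force': [0.4165, -0.1369, -4.6689], 'torque': [0.0213, -0.0972, -0.0696], 'grasp_force': 40.0067, 'grip_width': 0.3677}
[-0.37 -0.26 -4.98]
{'position': [0.3127, -0.1262, 0.2124], 'conf': 0.85}
{'position': [0.4418, 0.0031, 0.2563], 'conf': 0.83}
{'position': [0.4522, 0.1359, 0.018], 'conf': 0.38}
[ 0.08 -0.42 -5.27]
```

View pics/s2.png

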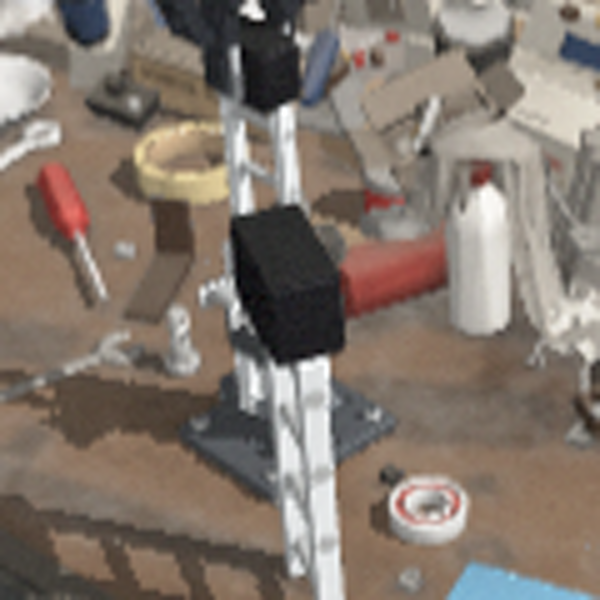

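Raised 97 mm, and the force reads the section's weight (about 5 N). The picture shows the head in the gripper at (265,65) with the section extended and the stand unmoved. I'll estimate the pawl height from the first top picture to shorten the search.

Run:
```python
from h import *
d=np.load("top.npz");P=d["P"]
np.set_printoptions(linewidth=200)
print((P[196:216,184:212,2]*1000).round().astype(int))
c=camera("top")
for b in boxes_of("pawl",c): print(b)
```

```text
[[                 195                  194                  193                  196                  196                  193                  194                  192                  194
                   192                  190                  193                  192                  192                  190                  194                  191                  189
                   191                  193                  185                  178                  138                  140                  151                  150                  127
                   102]
 [                 183                  184                  184                  181                  181                  184                  182                  181                  183
                   181                  179                  180                  180                  180                  178                  182                  180                  181
                   176                  176                  176                  150                  147               
[... 10200 characters left out ...]
                13
                     8]
 [                  14                   13                   10                   14                   12                    7                   13                   12                   10
                    10                   10                    6                    8                   13                    9                    8                    9                   11
                     8                   10                   10                   11                   12                    9                   13                    8                   12
                    13]]<stdin>:4: RuntimeWarning: invalid value encountered in cast
```

>>> {"fn": "carry_out", "kwargs": {
  "deltas": [
    [0, 0, 0.01, 0, -0.7],
    [0, 0, 0.02, 0, -0.7],
    [0, 0, 0.03, 0, -0.7],
    [0, 0, 0.04, 0, -0.7],
    [0, 0, 0.05, 0, -0.7],
    [0, 0, 0.06, 0, -0.7],
    [0, 0, 0.07, 0, -0.7],
    [0, 0, 0.08, 0, -0.7],
    [0, 0, 0.09, 0, -0.7],
    [0, 0, 0.1, 0, -0.7],
    [0, 0, 0.1, 0, -0.7]
  ]
}}

```text
clock: 9.07
position: [0.4439, 0.0257, 0.2802]
ee_rot: [0.746, 0.666, -0.0, -0.0]
ft_force: [-0.6, 0.0, -3.7]
grip_width: 0.37
grasp_force: 40.1
```

The pawl's top is at about 138 mm, so the seat should come at TCP z≈0.266. I'll go down to 0.273, then take small felt steps.

>>> {"fn": "carry_out", "kwargs": {
  "deltas": [
    [0, 0, 0.008, 0, -0.7],
    [0, 0, 0.016, 0, -0.7],
    [0, 0, 0.024, 0, -0.7],
    [0, 0, 0.032, 0, -0.7],
    [0, 0, 0.04, 0, -0.7],
    [0, 0, 0.048, 0, -0.7],
    [0, 0, 0.048, 0, -0.7]
  ]
}}

```text
clock: 9.95
position: [0.4439, 0.0257, 0.273]
ee_rot: [0.746, 0.666, -0.0, -0.0]
ft_force: [0.2, 0.6, -3.3]
grip_width: 0.369
grasp_force: 40.1
```

>>> {"fn": "carry_out", "kwargs": {
  "deltas": [
    [0, 0, 0.003, 0, -0.7],
    [0, 0, 0.006, 0, -0.7],
    [0, 0, 0.006, 0, -0.7]
  ]
}}

```text
clock: 10.32
position: [0.444, 0.0257, 0.2722]
ee_rot: [0.746, 0.666, 0.0, -0.0]
ft_force: [0.2, 0.2, -3.9]
grip_width: 0.371
grasp_force: 40.1
```

>>> {"fn": "carry_out", "kwargs": {
  "deltas": [
    [0, 0, 0.003, 0, -0.7],
    [0, 0, 0.006, 0, -0.7],
    [0, 0, 0.006, 0, -0.7]
  ]
}}

```text
clock: 10.7
position: [0.4439, 0.0257, 0.2713]
ee_rot: [0.746, 0.666, 0.0, -0.0]
ft_force: [-0.6, -0.4, -4.2]
grip_width: 0.368
grasp_force: 40.1
```

>>> {"fn": "carry_out", "kwargs": {
  "deltas": [
    [0, 0, 0.003, 0, -0.7],
    [0, 0, 0.006, 0, -0.7],
    [0, 0, 0.006, 0, -0.7]
  ]
}}

```text
clock: 11.08
position: [0.4439, 0.0257, 0.2703]
ee_rot: [0.746, 0.666, 0.0, -0.0]
ft_force: [0.5, -0.1, -4.0]
grip_width: 0.367
grasp_force: 40.1
```

>>> {"fn": "carry_out", "kwargs": {
  "deltas": [
    [0, 0, 0.003, 0, -0.7],
    [0, 0, 0.006, 0, -0.7],
    [0, 0, 0.006, 0, -0.7]
  ]
}}

```text
clock: 11.45
position: [0.4439, 0.0257, 0.2694]
ee_rot: [0.746, 0.666, -0.0, -0.0]
ft_force: [-0.6, 0.1, -4.8]
grip_width: 0.368
grasp_force: 40.1
```

>>> {"fn": "carry_out", "kwargs": {
  "deltas": [
    [0, 0, 0.003, 0, -0.7],
    [0, 0, 0.006, 0, -0.7],
    [0, 0, 0.006, 0, -0.7]
  ]
}}

```text
clock: 11.82
position: [0.4439, 0.0257, 0.2685]
ee_rot: [0.746, 0.666, -0.0, -0.0]
ft_force: [-0.1, 0.1, -4.4]
grip_width: 0.369
grasp_force: 40.1
```

>>> {"fn": "carry_out", "kwargs": {
  "deltas": [
    [0, 0, 0.003, 0, -0.7],
    [0, 0, 0.006, 0, -0.7],
    [0, 0, 0.006, 0, -0.7]
  ]
}}

```text
clock: 12.2
position: [0.4439, 0.0257, 0.2677]
ee_rot: [0.746, 0.666, 0.0, -0.0]
ft_force: [0.1, -1.4, -4.6]
grip_width: 0.372
grasp_force: 40.1
```

>>> {"fn": "carry_out", "kwargs": {
  "deltas": [
    [0, 0, 0.003, 0, -0.7],
    [0, 0, 0.006, 0, -0.7],
    [0, 0, 0.006, 0, -0.7]
  ]
}}

```text
clock: 12.58
position: [0.444, 0.0257, 0.2669]
ee_rot: [0.746, 0.666, 0.0, -0.0]
ft_force: [-0.2, -0.7, -3.5]
grip_width: 0.371
grasp_force: 40.4
```

>>> {"fn": "carry_out", "kwargs": {
  "deltas": [
    [0, 0, 0.002, 0, -0.7],
    [0, 0, 0.004, 0, -0.7],
    [0, 0, 0.004, 0, -0.7]
  ]
}}

```text
clock: 12.95
position: [0.4441, 0.0257, 0.2666]
ee_rot: [0.746, 0.666, 0.0, -0.0]
ft_force: [-2.1, -1.0, 3.8]
grip_width: 0.369
grasp_force: 41.1
```

The seat is felt: the force went from -4.5 to +3.8 N, and the head is at about 0.2605, as predicted. I'll hold, then ease the grip.

>>> {"fn": "carry_out", "kwargs": {
  "deltas": [
    [0, 0, 0, 0, -0.7],
    [0, 0, 0, 0, -0.7],
    [0, 0, 0, 0, -0.7]
  ],
  "force": 20
}}

```text
clock: 13.32
position: [0.4441, 0.0257, 0.2665]
ee_rot: [0.746, 0.666, 0.0, 0.0]
ft_force: [-2.8, -0.2, 5.2]
grip_width: 0.366
grasp_force: 41.4
```

>>> {"fn": "carry_out", "kwargs": {
  "deltas": [
    [0, 0, 0, 0, -0.24],
    [0, 0, 0, 0, -0.2],
    [0, 0, 0, 0, -0.1],
    [0, 0, 0, 0, 0.1],
    [0, 0, 0, 0, 0.4],
    [0, 0, 0, 0, 0.8],
    [0, 0, 0, 0, 1],
    [0, 0, 0, 0, 1]
  ]
}}

```text
clock: 14.32
position: [0.4439, 0.0257, 0.2662]
ee_rot: [0.746, 0.666, 0.0, -0.0]
ft_force: [0.2, -0.0, 0.4]
grip_width: 1.0
grasp_force: 0.0
```

>>> {"fn": "carry_out", "kwargs": {
  "deltas": [
    [0, 0, -0.08, 0, 1],
    [0, 0, -0.18, 0, 1],
    [0, 0, -0.3, 0, 1],
    [0, 0, -0.45, 0, 1],
    [0, 0, -0.5, 0, 1],
    [0, 0, -0.5, 0, 1]
  ]
}}

```text
clock: 15.08
position: [0.4442, 0.0258, 0.3416]
ee_rot: [0.746, 0.666, 0.0, 0.0]
ft_force: [-0.3, 1.0, -0.4]
grip_width: 1.003
grasp_force: 0.0
```

Run:
```python
from h import *
o=manip.get_obs(); print({k:np.round(o[k],3).tolist() for k in ["clock","position","ft_force"]})
c=camera("wrist");P=cloud(c);save("w2.png",c["img"])
m=(np.hypot(P[...,0]-.444,P[...,1]-.026)<.05)&(P[...,2]>.2)&(P[...,2]<.33)
print(m.sum(),np.median(P[m],0))
```

```text
{'clock': 15.075, 'position': [0.444, 0.026, 0.342], 'ft_force': [-0.343, 1.046, -0.427]}
5175 [0.44421732 0.03327064 0.28133515]
```

View pics/w2.png

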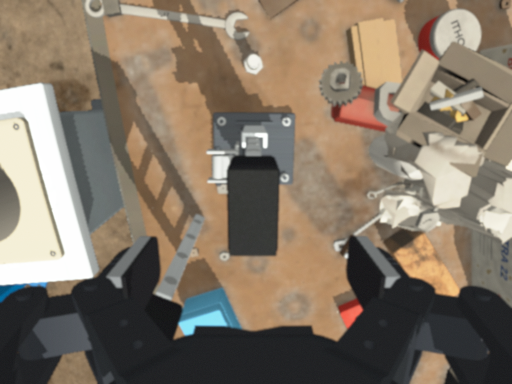

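The released head is at (253,205) in the picture, with its top at 0.281 (centre ≈0.26). It is upright, and the gripper is clear of it.

```bash
python3 -c "
from h import *
print(ticket.hand_in())"
```

```text
the job is handed in; nothing more can be done
None
```

The second rung from the bottom is seated on the pawl with the head at about 260 mm. The contact was felt at about 10 N, the section is released with the gripper clear, and the job was handed in at about 15 s; no verdict came back.

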